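# Load the slicing guide and clamp its stop leg at the mark

## Task

Lift the cast chocolate block out of its blue mould and lay it lengthwise on the floor of the white slicing guide's bed. Then, with the orange cam lever still open, draw the guide's spring-loaded stop leg out until its yellow pointer stands level with the red rider, hold it there, and squeeze the orange lever fully closed against the black grip without letting the leg leave the mark. Finish still holding leg and lever like that (I will put the locking pin in; the leg springs back if you let go), and leave the rider, timer, lime and spice jar where they are.

Things in the scene. Friction and masses are not known exactly. Their poses are not given: they have to be found in the camera images.
- block: Dark brown cast chocolate block, 34 (its x) x 60 (its y) x 40 mm high, three raised pads on top, 90 g, rigid. Origin: centre of its underside; z up, y along its length (either way round is good). Starts in the mould, standing 24 mm proud of the mould's top: grip it there across its 34 mm width, fingertips 20 to 22 mm above its underside.
- mould: Blue open mould, fixed, 78 (x) x 104 (y) x 22 mm high, on the wooden cover board that lies on the stove (board's top at z = 12 mm). Origin: centre of its underside. In its centre a cavity 38 (x) x 64 (y) mm, 16 mm deep, so its floor is at z = 18 mm.
- guide: White slicing guide, fixed on the cover board. Origin at z = 12 mm below the middle of the bed, z up. Bed: a channel along y, 44 mm wide (x -22 to 22), floor 18 mm and side walls 31 mm above the origin, end wall at y = 41 mm, open at y = -40 mm. A grey rail, 12 mm high, runs at x = -70 mm. The stop leg comes out of the -y end. Carries leg, lever and rider.
- bed (a point): Middle of the bed's floor (z = 30 mm); the block's underside belongs here, its y along the guide's y. Axes as the guide.
- handle (a point): On the stop leg, between fixed grip and closed lever, level with their tops: z = 68 mm; moves with the leg; axes as the guide. Below it a flat deck, top 36 mm lower. From the deck up to here stands the black fixed grip: x 0 to 13 mm, y -13 to 13 mm from here. A stop plate stands at y 20 to 24 mm, x -18 to 18 mm. Grip and closed lever together are 26 mm wide in x.
- pull_plate (a point): Middle of the inner (+y) face of the leg's upright pull plate, 16 mm towards the guide's -y from the handle point, 18 mm above the deck; 84 mm wide (x), 30 mm high from the deck. To draw the leg out, lower the open fingers either side of lever and grip, tips just above the deck, and bear with the fingers' sides on this face towards -y.
- lever_face (a point): Middle of the outer (-x) face of the orange cam lever, 20 mm above the deck. The face is 26 mm (y) x 35 mm; 29 mm from the handle point when open (so lever and fixed grip are 42 mm wide in x together), 13 mm when closed. Closing the fingers along x on this face and on the fixed grip's +x face slides the lever shut and grips both.
- stop_leg (a joint): Travel of the stop leg out of the guide along the guide's -y: 0 (fully in, where its spring holds it at the start) to 0.065 m. The spring pulls it back with 3 N at 0 and 6 N at 0.065, always: the closed lever does not stop it.
- cam_lever (a joint): Travel of the orange cam lever along the guide's +x towards the black grip: 0 open, 0.016 m fully closed against the grip; starts at 0 to 0.002. It stays where it is left; pushing it takes about 4 N. It rides on the stop leg.
- pointer (a point): Tip of the yellow pointer at the end of the stop leg's measuring rod, beside the rail, at x = -56 mm in the guide; moves with the leg (towards the guide's -y when it is pulled). Axes as the guide.
- mark (a point): White line on the red rider (18 x 8 mm block on the rail): the length mark, 25 to 55 mm along the guide's -y from where the pointer starts, different each time. Stiff, and must stay. Axes as the guide; the leg is at the mark when pointer and mark have the same y in the guide's frame.
- timer: Bystander: round white kitchen timer, 63 mm wide, 45 mm high; origin under its centre.
- lime: Bystander: green lime about 50 mm; origin at its underside, on the worktop (z = 0).
- spice_jar: Bystander: spice jar with red cap, 45 mm wide, 106 mm high; origin under its centre.

How it is judged:
By the outcome, as a careful person would: the job done as asked, in the order asked, and still so for the second after the job is handed in, while the arm keeps its last pose, push and grip.
It also fails if it takes over 42 s, if anything falls off the work surface, if the arm or the gripper's body presses on something with over 40 N, if the wrist force passes 120 N, or if a joint passes its speed limit or range.

## Robot

A 6-joint arm with a two-finger parallel gripper is mounted at the origin on a cart in front of the work surface, level with it; the furniture and walls round the work are solid. World frame = base frame: x ahead of the robot, y to its left, z up, the work surface at z = 0. Lengths are in m, angles in rad, forces in N, time in s.
With the tool pointing down it reaches from about 0.325 to 0.925 m from the base axis. Payload 3.1 kg.
Tool frame: the origin (TCP) lies midway between the tips of the shut fingers; the grasp point (between the pads) lies behind it (ctrl.hold_point_z is the z of the grasp point in the tool frame, in m); z points along the fingers, y is the direction in which the jaws open and shut (so a half turn about z gives the same grasp; the last joint's range is limited). The gripper opens to 85 mm and grips with 20 to 120 N. Pads are 22 mm wide; open, the fingers measure 114 mm over their backs; the gripper's body (76 mm by 85 mm) begins 54 mm behind the grasp point. The pads swing forward as they close: fully open they stand 13 mm farther back than shut.
Start: joints at [-1.344, 0.217, 1.613, -0, 1.311, -0.112], TCP at [0.208, -0.589, 0.231] pointing down, gripper open.
Joint ranges: [-2.75, 2.75], [-0.78, 2.1], [0.31, 2.55], [-1.13, 4.27], [0.13, 2.63], [-2.58, 2.58]. Speed limits (rad/s): [2.79, 2.79, 3.14, 3.14, 3.14, 3.14].

## Interface

Orientations are given as a unit quaternion [w, x, y, z].
In Python, from plant import ctrl, imaging gives the robot as it stands.
- The arm moves only by the shell command python3 -m crank 'ROWS' [FORCE]. ROWS is JSON, a list of rows, each a list of 7 numbers: the finger opening in cm, from 0 to 8.54, then the shift along the world's x, y, z in cm, then the turn, a rotation vector about the world's x, y, z in degrees. In form: [[grip, dx, dy, dz, ax, ay, az], ...]. A call has 1 to 5 rows; each row shifts and turns the commanded pose from where the row before left it; what a row does not reach is not made up. A row lasts 1/12 s, in which the tool goes at most 41.7 mm and 7.16 degrees, less where a joint would pass 70% of its speed; a pose out of reach is approached as far as the arm can. A call with a gripper value outside its range is refused whole. The fingers move at their own pace and stop on an object; FORCE is the grip in N (left out, the last holds). Time passes only in rows, so rows that do not move let the fingers close. It gives the time, the measured TCP pose, the force and the opening at its end, in the units of the state.
- ctrl.state(): the state, without advancing time (a new reading comes with each control period).
- imaging.get_image(name): name is "side" or "top" or "wrist"; returns a dict with "pixels" (384x512x3 uint8, red, green, blue), "z_map" (384x512 float32, m along the optical axis (not along the pixel's ray), 0 where there is no reading), "vfov" (degrees; the focal length in pixels is half the picture's height over the tangent of half this angle, whatever the lens; pixels are square), "cx", "cy" (the principal point, pixels), "world_to_cam" (4x4, takes a point from world to camera coordinates). Camera axes: x right, y down, z forward; pixel columns grow to the right and rows downward; lengths in m; the calibration is good to about 2 mm. A picture is of the moment at which its call begins.
- ctrl.close_job(): hands the job in, once; it reports no verdict.
The state is a dict: "time": time; "joint_pos": joint angles; "qvel": joint speeds; "tau": joint torques, N m; "position": TCP position; "orientation": TCP orientation; "wrist_force": force on the tool from outside, world axes, zero at the start; "moment": the same for the moment, N m; "grip_width": finger opening in m.
Only numpy, scipy, OpenCV 4.12 (cv2) and the standard library are available. Lean on these libraries where they do the work, as an engineer would, in place of code of your own. Each camera call takes 0.05 s, during which the arm holds its last target. There are 200 camera calls.

## Working session

There is one attempt and no reset: what is moved stays moved. The work goes in short steps, Python scripts to look and compute and a shell command to move; the robot and the scene stay as the last step left them, time stands still between calls to the robot, and variables do not carry over. Pictures are saved under pics/ and viewed, about 8 in all and at most 12, crops included, and the job is handed in when it is done.

```bash
ls; mkdir -p pics; cat > h.py <<'E'
import numpy as np, cv2
from plant import ctrl, imaging
def grab(n,fn=None):
    d=imaging.get_image(n)
    np.savez('last_%s.npz'%n,**{k:np.array(v) for k,v in d.items()})
    if fn: cv2.imwrite('pics/'+fn,d['pixels'][:,:,::-1])
    return d
def load(n): return {k:v for k,v in np.load('last_%s.npz'%n).items()}
def f(d): return d['pixels'].shape[0]/2/np.tan(np.radians(float(d['vfov']))/2)
def px2w(d,u,v,z=None):
    "pixel->world via depth map, or on plane world z"
    F=f(d); r=np.array([(u-d['cx'])/F,(v-d['cy'])/F,1.])
    T=np.linalg.inv(d['world_to_cam'])
    if z is None:
        p=r*np.median(d['z_map'][int(v)-1:int(v)+2,int(u)-1:int(u)+2]); return T[:3,:3]@p+T[:3,3]
    R=T[:3,:3]@r; o=T[:3,3]; return o+R*(z-o[2])/R[2]
def w2px(d,p):
    c=d['world_to_cam']@np.append(p,1); F=f(d); return c[0]/c[2]*F+d['cx'],c[1]/c[2]*F+d['cy']
def crop(d,u0,u1,v0,v1,s,fn):
    cv2.imwrite('pics/'+fn,cv2.resize(np.ascontiguousarray(d['pixels'][v0:v1,u0:u1,::-1]),None,fx=s,fy=s,interpolation=cv2.INTER_CUBIC))
E
python3 - <<'E'
from h import *
a=grab('top','top0.png');b=grab('side')
print(ctrl.state(),ctrl.hold_point_z,a['world_to_cam'],a['vfov'],b['world_to_cam'])
E
```

```text
pics
{'time': 0.1, 'joint_pos': array([-1.34418536e+00,  2.17672867e-01,  1.61478351e+00, -2.28196816e-05,
        1.31130724e+00, -1.12202981e-01]), 'qvel': array([ 9.64532983e-04, -2.54326407e-03, -3.07429934e-03, -1.06581080e-03,
        1.38956058e-05,  2.06235262e-04]), 'tau': array([ 2.79266433e-04, -3.98067641e+01, -3.04970598e+01, -1.08968964e-04,
        4.16057985e-03,  4.72367276e-06]), 'position': array([ 0.20757633, -0.58874012,  0.23009734]), 'orientation': array([-1.08308022e-03,  9.85683847e-01,  1.68600641e-01, -7.30669141e-05]), 'wrist_force': array([ 0.87916046, -0.09129782, -0.09181102]), 'moment': array([ 0.00302643,  0.035968  , -0.01608577]), 'grip_width': 0.08521674940675067} -0.0187 [[-0.348799   -0.93716002 -0.00838738  0.08325107]
 [-0.8779489   0.32986675 -0.34697789  0.5167965 ]
 [ 0.32794052 -0.11366185 -0.93783581  1.18761714]
 [ 0.          0.          0.          1.        ]] 45.781651792081135 [[ 0.97779413 -0.20893574 -0.01626362 -0.50545013]
 [-0.14074313 -0.59719415 -0.78965215  0.0513345 ]
 [ 0.15527402  0.77440623 -0.6133392   1.01818714]
 [ 0.          0.          0.          1.        ]]
```

View pics/top0.png

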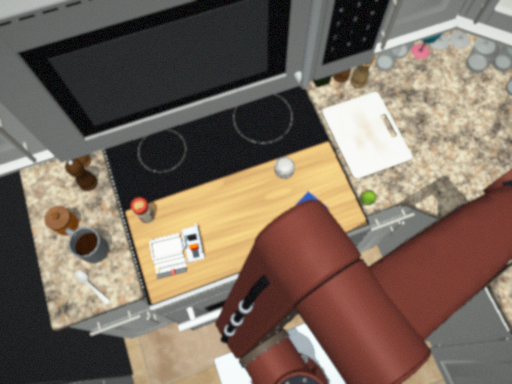

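The top view shows the guide at about (178,250), jar (141,208), timer (285,167) and lime (368,197). The arm hides most of the mould, near (307,200). I'll look at the side view and an enlarged crop of the guide.

```bash
python3 - <<'E'
from h import *
a=load('top');b=load('side')
A=cv2.resize(a['pixels'][215:285,135:225],(540,420),interpolation=cv2.INTER_CUBIC)
B=cv2.resize(b['pixels'],(512,384))
cv2.imwrite('pics/s0.png',b['pixels'][:,:,::-1]); cv2.imwrite('pics/g0.png',A[:,:,::-1])
for n,u,v in [('guide',178,250),('mould',307,200),('timer',285,167),('jar',141,203),('lime',368,197),('board',240,210)]: print(n,px2w(a,u,v).round(3))
E
```

```text
guide [0.459 0.159 0.03 ]
mould [ 0.249 -0.075  0.771]
timer [ 0.581 -0.214  0.055]
jar [0.595 0.208 0.118]
lime [ 0.413 -0.41   0.04 ]
board [ 0.517 -0.047  0.01 ]
```

View pics/s0.png

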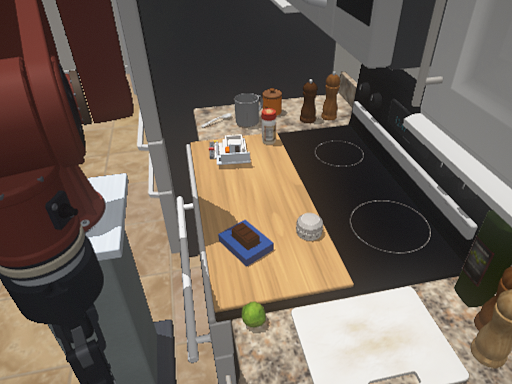

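View pics/g0.png

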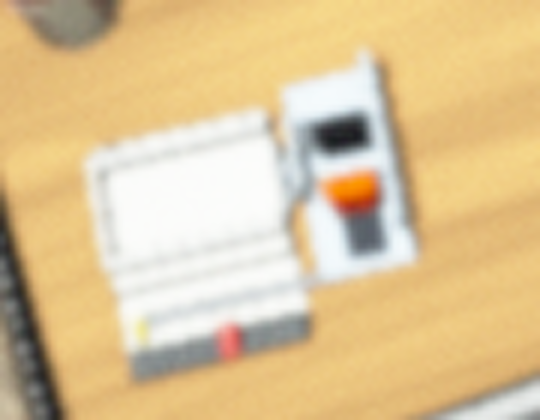

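Side view: mould with block at (246,240), timer (310,227), lime (254,314), guide (233,152). In the crop, guide −y points to image right, close to world −y. The pointer is at crop (141,328) and the rider at (230,342). Next I'll fit poses from colour and depth.

```bash
cat >> h.py <<'E'
def cloud(d):
    H,W=d['z_map'].shape; v,u=np.mgrid[:H,:W]; F=f(d); z=d['z_map']
    P=np.stack([(u-d['cx'])/F*z,(v-d['cy'])/F*z,z],-1); T=np.linalg.inv(d['world_to_cam'])
    return P@T[:3,:3].T+T[:3,3]
def hsv(d): return cv2.cvtColor(d['pixels'],cv2.COLOR_RGB2HSV)
E
python3 - <<'E'
from h import *
b=load('side');C=cloud(b);h=hsv(b).astype(int)
win=np.zeros(h.shape[:2],bool);win[210:275,210:285]=1
blue=win&(h[...,0]>100)&(h[...,0]<130)&(h[...,1]>140)
p=C[blue];p=p[abs(p[:,2]-.034)<.005];print('mould',cv2.minAreaRect((p[:,:2]*1000).astype(np.float32)),p[:,2].mean())
br=win&(h[...,2]<110)&((h[...,0]<15)|(h[...,0]>170))
p=C[br];print(np.percentile(p[:,2],[5,25,50,75,95]));p=p[p[:,2]>.053];print('block',cv2.minAreaRect((p[:,:2]*1000).astype(np.float32)),len(p))
a=load('top');C=cloud(a)
# guide keypoints from crop (6x, offset 135,215)
g=lambda x,y,z:px2w(a,135+x/6-.4,215+y/6-.4,z)
for n,x,y,z in [('railL',132,370,.024),('railR',310,328,.024),('wallTL',88,157,.043),('wallTR',265,110,.043),('pointer',141,328,.024),('rider',230,342,.03),('grip',342,132,.068),('lever',352,190,.068)]: print(n,g(x,y,z).round(4))
E
```

```text
mould ((435.80877685546875, -228.88735961914062), (76.0638198852539, 101.44123840332031), 27.642332077026367) 0.03416705421208363
[0.0333952  0.04331231 0.05383656 0.05757055 0.0592636 ]
block ((403.9576721191406, -534.2625732421875), (667.27685546875, 53.5296745300293), 84.15467071533203) 245
railL [0.4099 0.2381 0.024 ]
railR [0.3996 0.1544 0.024 ]
wallTL [0.5095 0.2269 0.043 ]
wallTR [0.5021 0.1418 0.043 ]
pointer [0.4274 0.2287 0.024 ]
rider [0.405  0.1907 0.03  ]
grip [0.4713 0.1094 0.068 ]
lever [0.4433 0.1133 0.068 ]
```

```bash
R='[8.5,1.63,2.57,-0.2,0,0,7]'
python3 -m crank '[[8.5,1.63,2.57,-0.2,0,0,7],[8.5,1.63,2.57,-0.2,0,0,7],[8.5,1.63,2.57,-0.2,0,0,7],[8.5,1.63,2.57,-0.2,0,0,7],[8.5,1.63,2.57,-0.2,0,0,7]]' 30
python3 -m crank '[[8.5,1.63,2.57,-0.2,0,0,7],[8.5,1.63,2.57,-0.2,0,0,7],[8.5,1.63,2.57,-0.2,0,0,7],[8.5,1.63,2.57,-0.2,0,0,7],[8.5,1.63,2.57,-0.2,0,0,7]]'
python3 -m crank '[[8.5,1.63,2.57,-0.2,0,0,7],[8.5,1.63,2.57,-0.2,0,0,7],[8.5,1.63,2.57,-0.2,0,0,7],[8.5,1.63,2.57,-0.2,0,0,7],[8.5,0,0,0,0,0,0.2]]'
python3 - <<'E'
from h import *
d=grab('wrist','w1.png');s=ctrl.state();print(s['joint_pos'],s['position'],s['orientation'])
C=cloud(d);h=hsv(d).astype(int)
blue=(h[...,0]>100)&(h[...,0]<130)&(h[...,1]>140)
p=C[blue];p=p[(abs(p[:,2]-.034)<.004)];print('mould',cv2.minAreaRect((p[:,:2]*1000).astype(np.float32)))
q=C.reshape(-1,3);m=(abs(q[:,2]-.057)<.006)&(np.hypot(q[:,0]-.436,q[:,1]+.229)<.05)&(d['z_map'].ravel()>.05)
print('block',cv2.minAreaRect((q[m][:,:2]*1000).astype(np.float32)),m.sum())
E
```

```text
time: 0.52
position: [0.2895, -0.4593, 0.2205]
orientation: [-0.001, 0.888, 0.46, 0.0]
wrist_force: [-0.0, 0.7, -0.2]
grip_width: 0.085
time: 0.93
position: [0.371, -0.3308, 0.2107]
orientation: [-0.0, 0.709, 0.706, 0.0]
wrist_force: [0.5, -0.7, 1.1]
grip_width: 0.0846
time: 1.35
position: [0.4373, -0.2252, 0.2023]
orientation: [-0.001, 0.514, 0.858, 0.001]
wrist_force: [-0.3, 0.3, -0.0]
grip_width: 0.0852
[-6.23047502e-01 -4.16697169e-02  1.94779130e+00  3.75229438e-04
  1.23714790e+00 -1.10952655e+00] [ 0.43639433 -0.22722916  0.20249982] [-8.21353912e-04  5.16038846e-01  8.56564752e-01  2.44381918e-04]
mould ((436.6258850097656, -225.74105834960938), (76.87517547607422, 103.96875762939453), 27.5743465423584)
block ((436.7329406738281, -225.7447967529297), (33.97506332397461, 59.72003936767578), 28.162111282348633) 2193
```

View pics/w1.png

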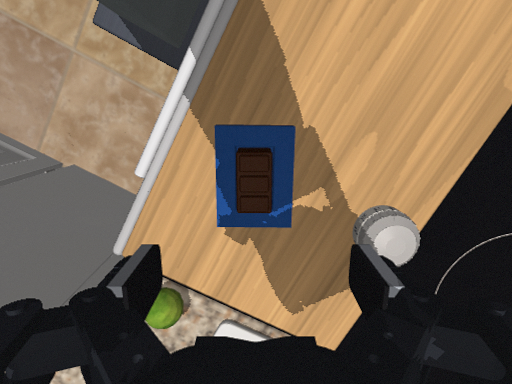

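The wrist view shows the block at (254,181), centred in the mould (mould 215–295, 125–228). The depth fit gives centre (436.7, −225.8) mm and yaw ≈ 27.7°, which matches the jaws. Descending and gripping now.

```bash

python3 -m crank '[[6,0.03,0.1,-3.5,0,0,0],[6,0,0,-3.5,0,0,0],[6,0,0,-3.5,0,0,0],[6,0,0,-3.5,0,0,0],[6,0,0,-2.3,0,0,0]]' 30
python3 -m crank '[[6,0,0,-0.3,0,0,0],[6,0,0,0,0,0,0],[6,0,0,0,0,0,0]]'
python3 -m crank '[[3,0,0,0,0,0,0],[2.5,0,0,0,0,0,0],[2.5,0,0,0,0,0,0],[2.5,0,0,0,0,0,0],[2.5,0,0,0,0,0,0]]'
python3 -c "
from h import *
d=grab('side');crop(d,190,300,190,280,6,'s1.png')"
```

```text
time: 1.82
position: [0.4336, -0.2282, 0.0369]
orientation: [-0.002, 0.519, 0.855, -0.0]
wrist_force: [-1.2, 0.0, 0.7]
grip_width: 0.0598
time: 2.07
position: [0.4368, -0.2298, 0.0383]
orientation: [0.001, 0.518, 0.855, -0.0]
wrist_force: [-0.2, -0.5, 0.5]
grip_width: 0.0599
time: 2.48
position: [0.438, -0.2301, 0.0397]
orientation: [0.002, 0.518, 0.855, -0.0]
wrist_force: [-0.7, 0.1, 6.1]
grip_width: 0.0329
```

View pics/s1.png

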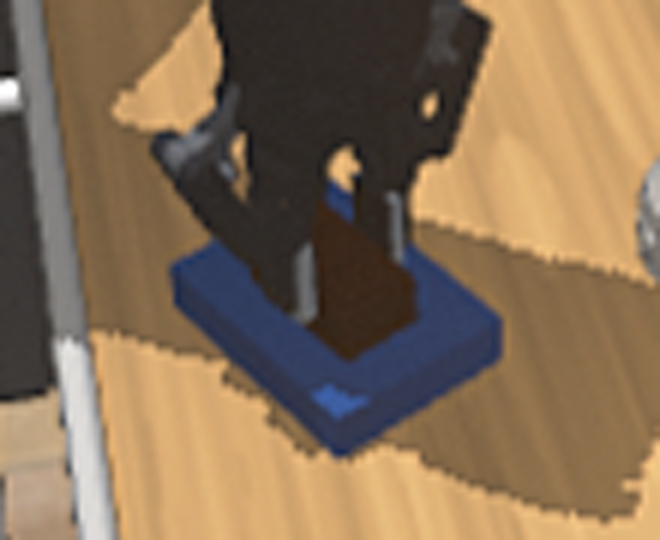

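The fingers straddle the block across its width, tips about at the mould's top. Next I'll lift.

```bash

python3 -m crank '[[2.5,0,0,0.3,0,0,0],[2.5,0,0,1,0,0,0],[2.5,0,0,2,0,0,0],[2.5,0,0,3,0,0,0],[2.5,0,0,3,0,0,0]]' 30
python3 -m crank '[[2.5,0,0,1.7,0,0,0],[2.5,0,0,0,0,0,0],[2.5,0,0,0,0,0,0]]'
python3 - <<'E'
from h import *
d=grab('wrist','w2.png');s=ctrl.state();print(s['position'],s['orientation'])
C=cloud(d).reshape(-1,3);R=None
q=s['orientation'];from scipy.spatial.transform import Rotation as Ro
R=Ro.from_quat([q[1],q[2],q[3],q[0]]).as_matrix();L=(C-s['position'])@R
h=hsv(d).reshape(-1,3).astype(int)
m=(h[:,2]<120)&((h[:,0]<15)|(h[:,0]>170))&(h[:,1]>90)&(abs(L[:,0])<.06)&(abs(L[:,1])<.03)&(abs(L[:,2])<.05)
print(m.sum(),np.percentile(L[m],[1,10,50,90,99],axis=0))
E
```

```text
time: 2.95
position: [0.4349, -0.2275, 0.1306]
orientation: [-0.002, 0.518, 0.855, 0.0]
wrist_force: [0.5, -0.2, -1.1]
grip_width: 0.0331
time: 3.2
position: [0.4368, -0.229, 0.1487]
orientation: [0.001, 0.518, 0.855, -0.0]
wrist_force: [-0.3, 0.3, -1.0]
grip_width: 0.0333
[ 0.43567516 -0.22816466  0.14694332] [-4.26436689e-04  5.17910265e-01  8.55434844e-01  6.36975155e-05]
10015 [[-0.02337591 -0.01556229 -0.02073474]
 [-0.01652239 -0.01222661 -0.02001713]
 [ 0.01001198  0.00062947 -0.01883682]
 [ 0.03229284  0.01354752 -0.01379141]
 [ 0.03279782  0.01688241  0.01162587]]
```

View pics/w2.png

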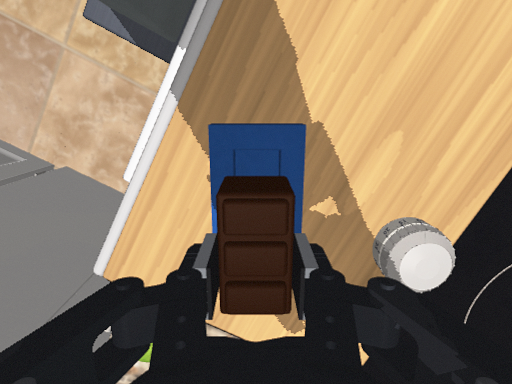

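The block is held squarely: underside about 19.5 mm below the TCP, centre 2.8 mm ahead along tool x. I'll carry it to above the guide.

```bash

python3 -m crank '[[2.5,0.4,3.4,1.5,0,0,-3.4],[2.5,0.4,3.4,1.5,0,0,-3.4],[2.5,0.4,3.4,1.5,0,0,-3.4],[2.5,0.4,3.4,1.5,0,0,-3.4],[2.5,0.4,3.4,1.5,0,0,-3.4]]' 30
python3 -m crank '[[2.5,0.4,3.4,1.5,0,0,-3.4],[2.5,0.4,3.4,1.5,0,0,-3.4],[2.5,0.4,3.4,0,0,0,-3.4],[2.5,0.4,3.4,0,0,0,-3.4],[2.5,0.4,3.4,0,0,0,-3.4]]'
python3 -m crank '[[2.5,0,0,0,0,0,0],[2.5,0,0,0,0,0,0],[2.5,0,0,0,0,0,0],[2.5,0,0,0,0,0,0]]'
python3 - <<'E'
from h import *
d=grab('wrist','w3.png');s=ctrl.state();print(s['position'],s['orientation'])
E
```

```text
time: 3.67
position: [0.4543, -0.0567, 0.2202]
orientation: [-0.002, 0.64, 0.768, -0.001]
wrist_force: [1.3, 1.2, -1.7]
grip_width: 0.0333
time: 4.08
position: [0.4748, 0.113, 0.2501]
orientation: [-0.001, 0.746, 0.666, -0.002]
wrist_force: [0.1, -0.1, -2.0]
grip_width: 0.0333
time: 4.42
position: [0.4755, 0.1102, 0.2509]
orientation: [-0.001, 0.746, 0.666, -0.001]
wrist_force: [0.3, -0.1, -0.6]
grip_width: 0.0331
[0.47569189 0.11007671 0.25124458] [-4.71084303e-04  7.45906897e-01  6.66049354e-01 -9.68256740e-04]
```

View pics/w3.png

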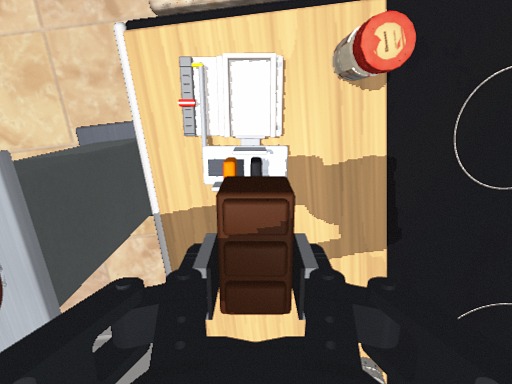

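The guide is fully in view: bed (225–283, 53–137), rail (180–196, 57–135), rider (187,102), pointer (198,65), lever (230,165), grip (256,165). I'll fit it with depth.

```bash
python3 - <<'E'
from h import *
d=load('wrist');C=cloud(d);h=hsv(d).astype(int)
crop(d,170,300,45,190,4,'w3c.png')
def rect(m,n):
    p=C[m][:,:2]*1000;print(n,m.sum(),cv2.minAreaRect(p.astype(np.float32)),'z',C[m][:,2].mean().round(4))
w=np.zeros(h.shape[:2],bool);w[45:145,215:295]=1
rect(w&(abs(C[...,2]-.043)<.003),'walltop')
rect(w&(abs(C[...,2]-.030)<.002),'floor')
w2=np.zeros_like(w);w2[50:140,176:197]=1
rect(w2&(abs(C[...,2]-.024)<.002)&(h[...,1]<60)&(h[...,2]<150),'rail')
red=w2&((h[...,0]<8)|(h[...,0]>172))&(h[...,1]>120);rect(red,'rider')
w3=np.zeros_like(w);w3[55:80,185:210]=1
yel=w3&(h[...,0]>22)&(h[...,0]<34)&(h[...,1]>150);rect(yel,'pointer');print(np.argwhere(yel).min(0),np.argwhere(yel).max(0),np.argwhere(red).min(0),np.argwhere(red).max(0))
w4=np.zeros_like(w);w4[140:182,200:292]=1
rect(w4&(h[...,0]>5)&(h[...,0]<22)&(h[...,1]>180)&(C[...,2]>.055),'lever')
rect(w4&(h[...,2]<60)&(C[...,2]>.06),'grip')
E
```

```text
walltop 1133 ((477.5418701171875, 189.30882263183594), (85.32854461669922, 55.872196197509766), 83.81017303466797) z 0.0423
floor 3998 ((477.20745849609375, 188.02012634277344), (87.47090911865234, 71.37677001953125), 83.51306915283203) z 0.0296
rail 157 ((409.2771301269531, 196.61265563964844), (83.53065490722656, 14.903943061828613), 83.61161804199219) z 0.0234
rider 94 ((440.3503112792969, 187.14871215820312), (7.48734712600708, 87.38877868652344), 83.28942108154297) z 0.0323
pointer 33 ((425.3762512207031, 228.096923828125), (3.085611343383789, 10.901116371154785), 85.00607299804688) z 0.0311
[ 63 192] [ 66 202] [ 99 179] [106 194]
lever 373 ((471.6256103515625, 137.435546875), (79.18170166015625, 31.04674530029297), 52.645179748535156) z 0.1473
grip 440 ((478.94000244140625, 142.80360412597656), (30.21778106689453, 67.91836547851562), 11.389320373535156) z 0.1986
```

View pics/w3c.png

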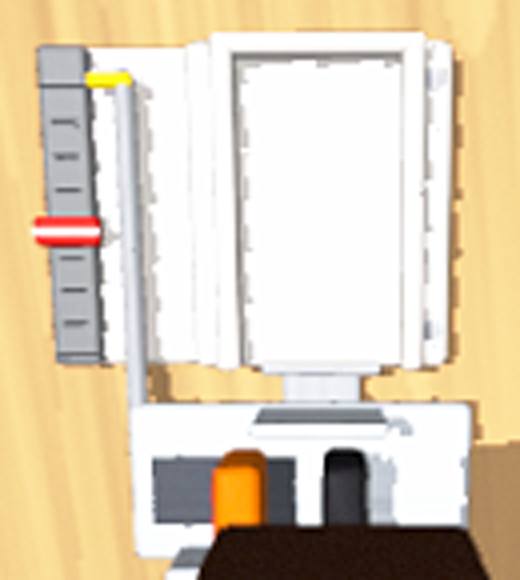

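```bash

python3 -m crank '[[2.5,0.06,3.7,0,0,0,0.2],[2.5,0.07,3.7,-2,0,0,0],[2.5,0,0,-4,0,0,0],[2.5,0,0,-4,0,0,0],[2.5,0,0,-4,0,0,0]]' 30
python3 -m crank '[[2.5,0,0,-3,0,0,0],[2.5,0,0,-1.5,0,0,0],[2.5,0,0,-0.5,0,0,0],[2.5,0,0,0,0,0,0],[2.5,0,0,0,0,0,0]]'
python3 - <<'E'
from h import *
s=ctrl.state();print(s['position'],s['orientation'])
d=load('wrist')
B=np.array([477.3,186.8]);yh=np.array([.1097,.994])
def gy(x,y,z): return (px2w(d,170+x/4-.4,45+y/4-.4,z)[:2]*1000-B)@yh
print('pointer',gy(108,79,.031),gy(108,79,.028),'mark',gy(67,231,.032))
E
```

```text
time: 4.88
position: [0.4784, 0.1845, 0.1118]
orientation: [0.001, 0.744, 0.668, 0.001]
wrist_force: [0.6, 0.6, -1.4]
grip_width: 0.0332
time: 5.3
position: [0.4787, 0.1844, 0.0634]
orientation: [0.0, 0.745, 0.667, 0.001]
wrist_force: [0.2, 0.6, -1.2]
grip_width: 0.0334
[0.47868062 0.18442912 0.06340646] [3.82091407e-04 7.44698661e-01 6.67400409e-01 6.72406886e-04]
pointer 35.53661102614029 35.89542439151578 mark -3.3337621354615607
```

```bash

python3 -m crank '[[2.5,-0.15,0,-0.5,0,0,0],[2.5,0,0,-0.4,0,0,0],[2.5,0,0,-0.1,0,0,0],[2.5,0,0,0,0,0,0]]' 30
python3 -m crank '[[2.5,0,0,-0.1,0,0,0],[2.5,0,0,0,0,0,0],[2.5,0,0,0,0,0,0]]'
python3 -m crank '[[2.5,0,0,-0.1,0,0,0],[2.5,0,0,0,0,0,0],[2.5,0,0,0,0,0,0]]'
```

```text
time: 5.63
position: [0.4762, 0.185, 0.0528]
orientation: [0.0, 0.744, 0.668, 0.0]
wrist_force: [-0.4, -0.4, -0.7]
grip_width: 0.0331
time: 5.88
position: [0.4764, 0.1851, 0.0518]
orientation: [0.0, 0.744, 0.668, 0.0]
wrist_force: [0.1, -0.5, -1.0]
grip_width: 0.033
time: 6.13
position: [0.4765, 0.1851, 0.0517]
orientation: [0.0, 0.744, 0.668, 0.0]
wrist_force: [-3.3, -1.0, 4.9]
grip_width: 0.0335
```

Contact with the floor (4.9 N up at TCP z ≈ 51.6 mm). I'll release and back off, then look.

```bash

python3 -m crank '[[3.8,0,0,0,0,0,0],[5,0,0,0,0,0,0],[6,0,0,0.5,0,0,0],[7,0,0,2,0,0,0],[8.5,0,0,3,0,0,0]]' 30
python3 -m crank '[[8.5,0,-1,4,0,0,0],[8.5,0,-4,1,0,0,0],[8.5,-0.4,-4,0.5,0,0,0],[8.5,-0.4,-3,0,0,0,0],[8.5,0,0,0,0,0,0]]'
python3 -m crank '[[8.5,0,0,0,0,0,0],[8.5,0,0,0,0,0,0],[8.5,0,0,0,0,0,0]]'
python3 - <<'E'
from h import *
d=grab('wrist','w4.png');s=ctrl.state();print(s['position'],s['orientation'])
C=cloud(d);h=hsv(d).astype(int)
m=(h[...,2]<130)&((h[...,0]<15)|(h[...,0]>170))&(h[...,1]>90)&(C[...,2]>.06)&(C[...,2]<.08)&(np.hypot(C[...,0]-.477,C[...,1]-.187)<.06)
print(m.sum(),cv2.minAreaRect((C[m][:,:2]*1000).astype(np.float32)),C[m][:,2].mean())
E
```

```text
time: 6.55
position: [0.4728, 0.1842, 0.103]
orientation: [-0.002, 0.744, 0.668, -0.003]
wrist_force: [0.6, 0.6, -0.2]
grip_width: 0.0798
time: 6.97
position: [0.468, 0.0609, 0.1615]
orientation: [0.001, 0.746, 0.666, -0.0]
wrist_force: [-0.4, -0.3, -0.8]
grip_width: 0.085
time: 7.22
position: [0.4679, 0.0658, 0.1603]
orientation: [-0.0, 0.744, 0.668, -0.0]
wrist_force: [0.3, 0.5, -0.3]
grip_width: 0.085
[0.46791212 0.06596386 0.16021323] [-3.27393794e-04  7.43761242e-01  6.68445282e-01 -1.08183718e-04]
3394 ((475.748291015625, 180.7260284423828), (43.861419677734375, 33.15688705444336), 83.2892074584961) 0.0680217914850483
```

View pics/w4.png

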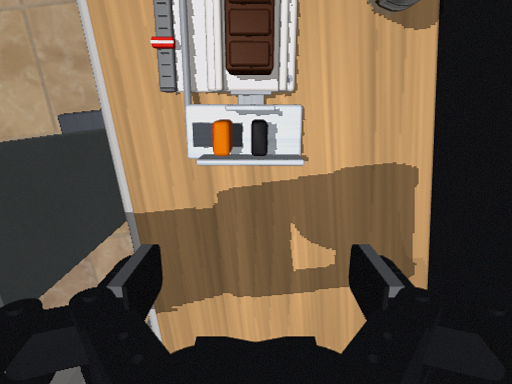

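The block sits flat in the bed (top at 68 mm, about 1 mm off centre). Lever at (222,137), grip (259,137), pull plate along v≈160. I'll fit the handle from this picture.

```bash
python3 - <<'E'
from h import *
d=load('wrist');C=cloud(d);h=hsv(d).astype(int)
B=np.array([477.3,186.8]);yh=np.array([.1097,.994]);xh=np.array([.994,-.1097])
G=np.stack([(C[...,:2]*1000-B)@xh,(C[...,:2]*1000-B)@yh,C[...,2]*1000],-1)
w=np.zeros(h.shape[:2],bool);w[95:170,180:310]=1
def pr(n,m): print(n,m.sum(),np.percentile(G[m],[2,50,98],axis=0).round(1).tolist())
org=w&(h[...,0]>5)&(h[...,0]<22)&(h[...,1]>180)
pr('lever',org&(G[...,2]>60))
pr('grip',w&(h[...,2]<60)&(G[...,2]>60)&(G[...,2]<75))
pr('plate',w&(abs(G[...,2]-62)<3)&(h[...,1]<60)&(h[...,2]>150)&(G[...,1]<-80))
pr('stop',w&(G[...,2]>40)&(G[...,1]>-65)&(G[...,1]<-45)&(h[...,1]<60))
pr('deck',w&(abs(G[...,2]-32)<2)&(h[...,1]<60))
for n in ((222,120),(259,120)): print(G[n[1],n[0]])
E
```

```text
lever 589 [[-27.8, -87.0, 61.4], [-21.3, -75.1, 67.2], [-15.6, -62.9, 68.9]]
grip 532 [[1.2, -87.3, 65.0], [6.4, -74.9, 67.3], [11.8, -62.9, 68.8]]
plate 528 [[-39.7, -95.6, 59.9], [-0.4, -93.8, 61.4], [39.4, -92.1, 62.8]]
stop 408 [[-19.7, -65.0, 41.5], [3.4, -53.7, 67.2], [16.3, -51.7, 302.6]]
deck 4131 [[-53.4, -91.2, 30.3], [-6.9, -68.6, 31.7], [40.8, -50.8, 33.3]]
[-21.10322392 -62.40536068  61.72184707]
[  6.34989754 -62.38732003  60.41798036]
```

```bash

python3 -m crank '[[6.4,-0.05,2.4,0,0,0,0],[6.4,0,2.35,0,0,0,0],[6.4,0,0,-2,0,0,0],[6.4,0,0,-2.5,0,0,0],[6.4,0,0,0,0,0,0]]' 30
python3 -m crank '[[6.4,0,0,-1,0,0,0],[6.4,0,0,0,0,0,0],[6.4,0,0,0,0,0,0],[6.4,0,0,0,0,0,0]]'
python3 - <<'E'
from h import *
from scipy.spatial.transform import Rotation as Ro
d=grab('wrist','w5.png');s=ctrl.state();print(s['position'],s['orientation'],s['grip_width'])
C=cloud(d);h=hsv(d).astype(int)
B=np.array([477.3,186.8]);yh=np.array([.1097,.994]);xh=np.array([.994,-.1097])
p=s['position'][:2]*1000-B;print('tcp guide',p@xh,p@yh)
q=s['orientation'];T=np.eye(4);T[:3,:3]=Ro.from_quat([*q[1:],q[0]]).as_matrix();T[:3,3]=s['position']
X=d['world_to_cam']@T  # tool->cam
# predict final view
T2=T.copy();P=B+0*xh-119*yh;T2[:3,3]=[P[0]/1e3,P[1]/1e3,.035]
d2=dict(d);d2['world_to_cam']=X@np.linalg.inv(T2)
for gx,gy,z in((-56,-3.3,.03),(-66,-3.3,.032),(-40,40,.06)): 
    w=B+gx*xh+gy*yh;print(w2px(d2,[w[0]/1e3,w[1]/1e3,z]))
E
```

```text
time: 7.68
position: [0.4634, 0.1136, 0.111]
orientation: [-0.003, 0.743, 0.669, -0.004]
wrist_force: [-3.1, -0.2, -1.4]
grip_width: 0.064
time: 8.02
position: [0.4685, 0.1125, 0.1065]
orientation: [0.001, 0.744, 0.668, 0.001]
wrist_force: [0.7, -0.6, 0.9]
grip_width: 0.0636
[0.46858408 0.11248291 0.10663902] [6.35146030e-04 7.44333969e-01 6.67806671e-01 8.88694661e-04] 0.06402088565803565
tcp guide -0.5110410960503555 -74.82731988108279
(np.float64(119.18882745128107), np.float64(-13.792655938372775))
(np.float64(92.21744283253636), np.float64(-15.678571378671876))
(np.float64(114.61367234243576), np.float64(-229.38477805981492))
```

View pics/w5.png

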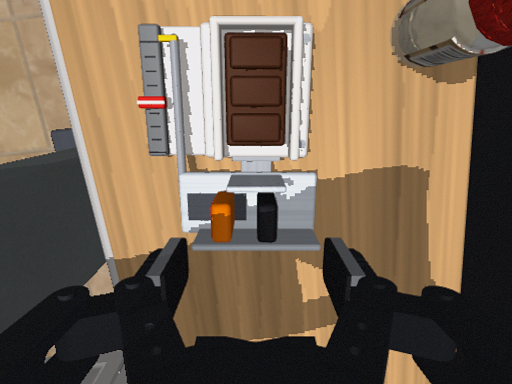

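The block lies straight in the bed; pointer at (168,38), rider line at (151,102), jaws in line with lever (222,217) and grip (266,217). Now a refined travel figure from this picture.

```bash
python3 - <<'E'
from h import *
d=load('wrist');C=cloud(d);h=hsv(d).astype(int)
B=np.array([477.3,186.8]);yh=np.array([.1097,.994]);xh=np.array([.994,-.1097])
G=np.stack([(C[...,:2]*1000-B)@xh,(C[...,:2]*1000-B)@yh,C[...,2]*1000],-1)
w=np.zeros(h.shape[:2],bool);w[20:160,130:182]=1
def pr(n,m): print(n,m.sum(),np.percentile(G[m],[3,50,97],axis=0).round(1).tolist(),G[m].mean(0).round(2))
pr('ptr',w&(h[...,0]>22)&(h[...,0]<34)&(h[...,1]>150)&(np.arange(384)[:,None]<60))
red=w&((h[...,0]<8)|(h[...,0]>172))&(h[...,1]>120)&(G[...,2]>28)
pr('red',red)
v=np.argwhere(red);r0,r1=v[:,0].min(),v[:,0].max();c0,c1=v[:,1].min(),v[:,1].max()
wl=np.zeros_like(w);wl[r0:r1+1,c0+3:c1-2]=1;pr('line',wl&(h[...,1]<90)&(h[...,2]>170)&(G[...,2]>29))
w=np.zeros(h.shape[:2],bool);w[175:255,180:325]=1
pr('lever',w&(h[...,0]>5)&(h[...,0]<22)&(h[...,1]>180)&(G[...,2]>64))
pr('grip',w&(h[...,2]<60)&(G[...,2]>64)&(G[...,2]<75))
pr('walls',(abs(G[...,2]-43)<2)&(abs(G[...,0])<35)&(abs(G[...,1])<55))
E
```

```text
ptr 117 [[-62.3, 33.5, 29.1], [-57.0, 35.4, 30.9], [-50.8, 37.0, 32.3]] [-56.75  35.37  30.75]
red 210 [[-78.1, -6.6, 28.3], [-69.7, -3.7, 29.5], [-61.6, 0.4, 30.6]] [-69.76  -3.15  29.5 ]
line 62 [[-76.7, -4.1, 29.3], [-69.6, -3.4, 30.1], [-62.8, -2.8, 31.0]] [-69.68  -3.43  30.06]
lever 767 [[-27.3, -86.0, 64.8], [-21.4, -73.9, 67.3], [-15.8, -62.9, 68.7]] [-21.46 -73.76  67.82]
grip 755 [[0.9, -86.1, 64.8], [6.3, -74.2, 67.2], [11.8, -62.8, 68.6]] [  6.2  -74.21  67.11]
walls 3228 [[-27.5, -38.2, 41.1], [-0.5, 15.7, 42.3], [27.0, 44.5, 43.8]] [-0.37 11.49 42.38]
```

```bash

python3 -m crank '[[6.4,-0.19,0.15,-1,0,0,0],[6.4,0,0,-2,0,0,0],[6.4,0,0,-2,0,0,0],[6.4,0,0,-1.5,0,0,0],[6.4,0,0,-0.55,0,0,0]]' 30
python3 -m crank '[[6.4,0,0,0,0,0,0],[6.4,0,0,0,0,0,0],[6.4,0,0,0,0,0,0],[6.4,0,0,0,0,0,0]]'
cat >> h.py <<'E'
B=np.array([477.3,186.8]);yh=np.array([.1097,.994]);xh=np.array([.994,-.1097])
def tg():
    s=ctrl.state();p=s['position'][:2]*1000-B;F=s['wrist_force'][:2]
    print('t %.2f guide x %.1f y %.1f z %.1f  Fx %.1f Fy %.1f Fz %.1f w %.1f'%(s['time'],p@xh,p@yh,s['position'][2]*1e3,F@xh,F@yh,s['wrist_force'][2],s['grip_width']*1e3))
E
python3 -c "from h import *;tg()"
```

```text
time: 8.48
position: [0.4635, 0.1137, 0.0326]
orientation: [-0.001, 0.744, 0.668, -0.002]
wrist_force: [-0.7, 0.3, -0.2]
grip_width: 0.064
time: 8.82
position: [0.4669, 0.1141, 0.0362]
orientation: [0.001, 0.744, 0.668, 0.001]
wrist_force: [0.1, -0.3, -0.3]
grip_width: 0.0639
t 8.82 guide x -2.3 y -73.4 z 36.2  Fx 0.1 Fy -0.3 Fz -0.3 w 63.9
```

```bash

python3 -m crank '[[6.4,0.15,-0.3,0,0,0,0],[6.4,-0.03,-0.25,0,0,0,0],[6.4,0,0,0,0,0,0],[6.4,0,0,0,0,0,0]]' 30 >/dev/null; python3 -c "from h import *;tg()"
python3 -m crank '[[6.4,-0.05,-0.5,0,0,0,0],[6.4,0,0,0,0,0,0],[6.4,0,0,0,0,0,0]]' >/dev/null; python3 -c "from h import *;tg()"
python3 -m crank '[[6.4,-0.05,-0.5,0,0,0,0],[6.4,-0.05,-0.5,0,0,0,0],[6.4,0,0,0,0,0,0],[6.4,0,0,0,0,0,0]]' >/dev/null; python3 -c "
from h import *;tg()
for n in('side','top'): grab(n)"
```

```text
t 9.15 guide x -1.6 y -79.2 z 35.3  Fx -0.1 Fy 0.1 Fz -0.6 w 64.3
t 9.40 guide x -1.6 y -83.8 z 35.2  Fx -0.4 Fy 2.1 Fz 0.4 w 63.7
t 9.73 guide x -1.6 y -94.3 z 35.1  Fx 0.1 Fy 3.6 Fz 1.3 w 64.0
```

```bash
python3 - <<'E'
from h import *
from scipy.spatial.transform import Rotation as Ro
d=grab('wrist');s=ctrl.state()
q=s['orientation'];T=np.eye(4);T[:3,:3]=Ro.from_quat([*q[1:],q[0]]).as_matrix();T[:3,3]=s['position']
X=d['world_to_cam']@T; print('cam in tool',np.linalg.inv(X)[:3,3],np.linalg.inv(X)[:3,2])
for tilt in(0,4,6,8):
  for z in(.035,.040):
    T2=T.copy();P=B-1.6*xh-118.5*yh;T2[:3,3]=[P[0]/1e3,P[1]/1e3,z]
    T2[:3,:3]=Ro.from_rotvec(np.radians(tilt)*np.array([*xh,0])).as_matrix()@T[:3,:3]
    d2=dict(d);d2['world_to_cam']=X@np.linalg.inv(T2)
    print(tilt,z,[np.round(w2px(d2,[*(B+gx*xh+gy*yh)/1e3,.031])) for gx,gy in((-56,-3.4),(-66,-3.4))])
C=cloud(d);G=np.stack([(C[...,:2]*1000-B)@xh,(C[...,:2]*1000-B)@yh,C[...,2]*1000],-1);h=hsv(d).astype(int)
w=(G[...,0]>-80)&(G[...,0]<-48)&(h[...,1]>120)&(G[...,2]>26)&(G[...,2]<36)
red=w&((h[...,0]<8)|(h[...,0]>172));yel=w&(h[...,0]>22)&(h[...,0]<34)&(h[...,1]>150)
for m in(red,yel):
  if m.any():print(m.sum(),G[m].mean(0),np.argwhere(m).mean(0))
E
```

```text
cam in tool [ 0.06834428 -0.00020626 -0.14227894] [-2.67947554e-01 -3.52608003e-04  9.63433435e-01]
0 0.035 [array([122., -13.]), array([ 98., -13.])]
0 0.04 [array([127.,  -9.]), array([103.,  -9.])]
4 0.035 [array([130.,  -5.]), array([107.,  -5.])]
4 0.04 [array([134.,  -0.]), array([112.,  -0.])]
6 0.035 [array([133.,  -1.]), array([111.,  -1.])]
6 0.04 [array([138.,   4.]), array([116.,   4.])]
8 0.035 [array([137.,   4.]), array([115.,   4.])]
8 0.04 [array([141.,   9.]), array([120.,   9.])]
619 [-69.20008996  -3.71841717  29.17958274] [53.54765751 99.70759289]
```

```bash

python3 -m crank '[[6.4,0.1,0,0.1,5,-0.55,0],[6.4,0.05,0,0.1,5,-0.55,0],[6.4,-0.05,-0.5,0.1,0,0,0],[6.4,-0.05,-0.5,0,0,0,0],[6.4,0,0,0,0,0,0]]' 30 >/dev/null
python3 -m crank '[[6.4,-0.03,-0.3,0,0,0,0],[6.4,0,0,0,0,0,0],[6.4,0,0,0,0,0,0]]' >/dev/null
cat > m.py <<'E'
from h import *
tg()
d=grab('wrist')
C=cloud(d);G=np.stack([(C[...,:2]*1000-B)@xh,(C[...,:2]*1000-B)@yh,C[...,2]*1000],-1);h=hsv(d).astype(int)
w=(G[...,0]>-80)&(G[...,0]<-48)&(h[...,1]>110)&(G[...,2]>26)&(G[...,2]<36)
red=w&((h[...,0]<8)|(h[...,0]>172));yel=w&(h[...,0]>22)&(h[...,0]<34)&(h[...,1]>140)
pr=lambda n,m:print(n,m.sum(),*((G[m].mean(0).round(2),np.argwhere(m).min(0),np.argwhere(m).max(0)) if m.any() else ()))
pr('red',red);pr('yel',yel)
if red.any():
    v=np.argwhere(red);c0,c1=v[:,1].min(),v[:,1].max()
    wl=np.zeros_like(w);wl[v[:,0].min():v[:,0].max()+1,c0+3:c1-2]=1;pr('line',wl&(h[...,1]<90)&(h[...,2]>170)&(G[...,2]>28)&(G[...,2]<34))
n=(G[...,1]<-50)&(G[...,1]>-150)&(abs(G[...,2]-67)<3)
pr('lever',n&(h[...,0]>5)&(h[...,0]<22)&(h[...,1]>180)&(abs(G[...,0])<45))
pr('grip',n&(h[...,2]<60)&(G[...,0]>0)&(G[...,0]<13))
E
python3 m.py
```

```text
t 10.55 guide x -0.9 y -106.8 z 37.5  Fx -1.2 Fy 3.7 Fz -2.0 w 64.1
red 533 [-69.26  -4.21  29.09] [30 96] [ 49 135]
yel 202 [-56.62   5.09  30.93] [ 14 129] [ 23 153]
line 154 [-69.5   -3.27  30.07] [35 99] [ 39 130]
lever 1856 [ -21.45 -104.43   67.12] [234 188] [297 219]
grip 1838 [   6.2  -104.48   67.18] [235 259] [297 289]
```

```bash

python3 -m crank '[[6.4,0,-0.4,0,0,0,0],[6.4,0,-0.4,0,0,0,0],[6.4,0,0,0,0,0,0],[6.4,0,0,0,0,0,0],[6.4,0,0,0,0,0,0]]' 30 >/dev/null
python3 m.py
```

```text
t 11.02 guide x -0.0 y -114.7 z 37.7  Fx -3.5 Fy 3.5 Fz -0.2 w 63.8
red 521 [-69.84  -4.6   29.13] [14 94] [ 33 133]
yel 195 [-56.65  -2.73  30.93] [ 14 127] [ 23 151]
line 119 [-69.59  -3.49  30.28] [19 97] [ 22 126]
lever 1852 [ -21.37 -112.19   67.13] [234 187] [296 217]
grip 1809 [   6.28 -112.26   67.17] [234 257] [296 287]
```

```bash

python3 -m crank '[[6.4,-0.01,-0.06,0,0,0,0],[6.4,0,0,0,0,0,0],[6.4,0,0,0,0,0,0],[6.4,0,0,0,0,0,0]]' 30 >/dev/null
python3 m.py
python3 -m crank '[[5.6,0,0,0,0,0,0],[5.0,0,0,0,0,0,0],[4.5,0,0,0,0,0,0],[4.5,0,0,0,0,0,0]]' 30 >/dev/null
python3 m.py
```

```text
t 11.40 guide x 0.2 y -115.1 z 37.8  Fx -2.8 Fy 5.4 Fz -0.3 w 63.9
red 498 [-70.    -4.52  29.09] [13 93] [ 32 132]
yel 197 [-56.67  -3.1   30.85] [ 14 127] [ 24 150]
line 123 [-69.69  -3.36  30.26] [18 96] [ 21 126]
lever 1840 [ -21.45 -112.61   67.14] [234 186] [296 217]
grip 1854 [   6.27 -112.66   67.13] [234 256] [296 286]
t 11.78 guide x -0.0 y -115.1 z 38.3  Fx -4.7 Fy 3.1 Fz 4.2 w 45.0
red 497 [-69.9   -4.47  29.13] [13 95] [ 32 133]
yel 196 [-56.75  -3.    30.82] [ 14 128] [ 24 151]
line 119 [-69.55  -3.18  30.2 ] [18 98] [ 21 127]
lever 1864 [ -16.31 -112.57   67.11] [233 199] [299 230]
grip 1805 [   6.31 -112.61   67.14] [233 257] [295 286]
```

```bash

python3 -m crank '[[3.9,0,-0.02,0,0,0,0],[3.4,0,0,0,0,0,0],[2.9,0,0,0,0,0,0],[2.9,0,0,0,0,0,0]]' 30 >/dev/null
python3 m.py
python3 -m crank '[[2.5,0,0,0,0,0,0],[2.2,0,0,0,0,0,0],[2.0,0,0,0,0,0,0],[2.0,0,0,0,0,0,0],[2.0,0,0,0,0,0,0]]' 40 >/dev/null
python3 m.py
```

```text
t 12.17 guide x 0.0 y -115.2 z 38.4  Fx -5.1 Fy 4.8 Fz 5.5 w 29.4
red 501 [-69.94  -4.44  29.11] [13 94] [ 33 134]
yel 199 [-56.74  -3.05  30.81] [ 14 128] [ 24 151]
line 132 [-69.4   -3.23  30.17] [18 97] [ 22 127]
lever 1815 [  -8.44 -112.62   67.18] [233 219] [295 249]
grip 1800 [   6.35 -112.61   67.2 ] [233 257] [295 287]
t 12.63 guide x 0.2 y -115.2 z 38.6  Fx -3.6 Fy 4.8 Fz 6.1 w 24.6
red 477 [-69.81  -4.67  29.17] [14 94] [ 33 132]
yel 196 [-56.67  -3.02  30.88] [ 15 128] [ 24 151]
line 147 [-69.93  -3.31  30.23] [18 97] [ 22 127]
lever 1737 [  -6.79 -112.48   67.24] [233 223] [295 252]
grip 1884 [   6.48 -112.84   67.18] [233 256] [309 288]
```

```bash

python3 -m crank '[[2.0,0,-0.03,0,0,0,0],[2.0,0,0,0,0,0,0],[2.0,0,0,0,0,0,0],[2.0,0,0,0,0,0,0],[2.0,0,0,0,0,0,0]]' 40 >/dev/null
python3 -m crank '[[2.0,0,0,0,0,0,0],[2.0,0,0,0,0,0,0],[2.0,0,0,0,0,0,0],[2.0,0,0,0,0,0,0],[2.0,0,0,0,0,0,0]]' >/dev/null
python3 m.py; python3 -c "
from h import *
d=load('wrist');crop(d,80,340,0,300,2,'w6.png')"
```

```text
t 13.52 guide x 0.2 y -115.3 z 38.6  Fx -4.1 Fy 5.0 Fz 4.8 w 24.9
red 501 [-69.94  -4.43  29.13] [13 94] [ 33 133]
yel 194 [-56.71  -3.17  30.89] [ 15 128] [ 24 151]
line 143 [-70.12  -3.3   30.13] [18 97] [ 22 127]
lever 1734 [  -6.77 -112.63   67.26] [233 223] [295 252]
grip 1886 [   6.48 -112.97   67.15] [233 256] [309 288]
```

View pics/w6.png

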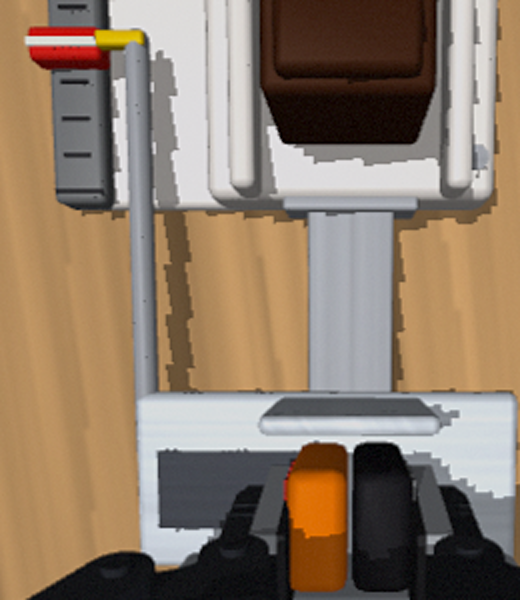

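The yellow pointer (crop 120,40) is level with the rider's white line (65,42). Lever (317,515) and grip (382,515) are pinched together, and the block is in the bed. I'll firm the squeeze to confirm the lever is fully home.

```bash

python3 -m crank '[[1.5,0,0,0,0,0,0],[1.5,0,0,0,0,0,0],[1.5,0,0,0,0,0,0],[1.5,0,0,0,0,0,0],[1.5,0,0,0,0,0,0]]' 65 >/dev/null
python3 m.py
```

```text
t 13.98 guide x 0.4 y -115.3 z 38.8  Fx -2.2 Fy 4.5 Fz 5.2 w 23.6
red 475 [-69.82  -4.7   29.14] [14 94] [ 33 133]
yel 199 [-56.61  -3.08  30.83] [ 15 127] [ 24 151]
line 133 [-69.99  -3.16  30.14] [18 97] [ 22 126]
lever 1692 [  -6.5  -112.46   67.25] [233 223] [295 252]
grip 1850 [   6.46 -112.91   67.2 ] [233 256] [310 287]
```

```bash
python3 -c "
from h import *
print(ctrl.close_job());tg()"
```

```text
the job is handed in; nothing more can be done
None
the job is handed in; nothing more can be done
```

The block is in the guide's bed, the stop leg is held at the red rider's mark, and the lever is squeezed closed. I handed the job in at about 14 s, with the arm still holding leg and lever.

- **Block:** it lies lengthwise on the bed floor with its top at 68 mm, about 1–2 mm off centre.
- **Stop leg:** I drew it out with the lever open, tilting the tool 10° so the camera could see the mark. The pointer stands within about 0.1 mm of the rider's white line (−3.1 against −3.2 mm). While the lever closed, the pointer readings moved by less than 0.2 mm.
- **Lever:** lever and grip measure 13.0 mm between centres, which means fully closed, under a 65 N squeeze. The gripper's own reading is 23.6 mm against a nominal 26 mm. It also reads about 1 mm low on the 34 mm block; I put the rest down to finger flex under the higher grip.
- **Rider, timer, lime and jar:** the rider's line read within about 0.3 mm of its starting place. The gripper was routed clear of the timer, lime and jar, but I did not measure them again at the end.

Two readings disagreed slightly. Travel judged from the grip came out at 38.7 mm, against 38.8 mm measured to the mark at the start. There was also a 5–6 N upward wrist force as the fingers closed, probably from the pads swinging forward.

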